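# Slide the loading shuttle under the press's drag spring

## Task

Load the lever press: with the fingertips on the rubber thumb pad, press the loading shuttle hard down on its spring-loaded bed and, keeping it pressed, slide it along the track under the gate and the leaf drag spring until its nose is fully home against the stop below the ram; then let go and leave it there with the fingers clear. Do not pinch or lift the shuttle, and leave the stars, tools and lantern base lying around the press where they are.

Things in the scene. Friction and masses are not known exactly. Their poses are not given: they have to be found in the camera images.
- press: Cast-iron lever press bolted to the bench, with a straight feed track. Origin on the bench top, mid-track, under the gate's mouth edge; z up; feed direction = its -y, x across. Track from y = 270 mm (open tail end) to -105 mm (stop), open from above for y > 0. Rails' inner faces at x = +-31.5 mm, tops 54 mm above the bench. Base casting 130 mm wide. Position and yaw vary.
- shuttle: Loose loading shuttle: flat aluminium plate 60 wide (x), 220 long (y), 8 mm thick, 0.24 to 0.39 kg, in the track on the bed, a 44 mm brass disc flush in its nose end. Origin at the centre of its underside; nose at its y = -110 mm, towards the gate. Play to each rail 1.5 mm, slides easily (friction about 0.15). Starts 10 to 40 mm short of the gate, its top at 58 mm: 5 mm too high for the gate.
- pad_top (a point): Centre of the top of the grippy black rubber thumb pad on the shuttle's tail (50 mm across the track, 44 mm along it, 4 mm above the plate; friction about 1.2 on a finger). 62 mm above the bench at the start, 54 mm with the bed fully down. It lies 190 mm behind the nose.
- shuttle_nose (a point): Middle of the shuttle's square nose face, half-way up its thickness.
- stop_face (a point): Middle of the rigid stop's face (press y = -105 mm, 50 mm above the bench; the stop is 64 mm high). The nose meets it when the shuttle is home.
- gate_lip (a point): Middle of the gate's lower edge on the mouth side (press y = 0). The gate is a rigid steel bar across the track, y = 0 to -12 mm, 103 mm wide, underside 53 mm and top 60 mm above the bench; the leaf spring is fixed on it.
- punch (a point): Centre of the raised punch's lower face, 83 mm above the bench at press y = -75 mm. Above it the press head, underside 180 mm above the bench, and the column stand over y = -48 to -205 mm, 85 mm wide; the handle rises to 580 mm.
- bed (a joint): Downward travel of the floating bed under the shuttle, m: 0 raised (top at 50 mm) to 0.008 (hard stop). It never tilts and springs back. On the shuttle it takes 3 to 4 N to start, then 1.2 N per mm (9 to 10 N at 5 mm, about 13 N at 8 mm). From 5 mm the shuttle clears the gate; 6 to 8 mm is right for sliding. Let go under the gate, it clamps the shuttle up against the gate bar.
- leaf (a joint): Angle of the thin brass leaf drag spring (44 mm wide), which trails from the gate along the feed to press y = -47 mm, rad: 0 as it hangs (its bend 47 mm above the bench), about 0.1 to 0.25 riding on the shuttle, which it presses with about 3 to 6 N.
- star0: one of three eight-pointed flat brass star cutouts, 64 mm across the points, 5 mm thick; loose bystander, origin at the centre of its underside.
- star1: another such star; loose bystander, origin at the centre of its underside.
- star2: the third such star; loose bystander, origin at the centre of its underside.
- dowel: smooth wooden forming dowel lying on the bench, 25 mm thick, 160 mm long; loose bystander, origin at the centre of its underside; it lies along its own x.
- scriber: steel scriber lying on the bench, 10 mm thick, 170 mm long; loose bystander, origin at the centre of its underside; it lies along its own x.
- lantern_base: hexagonal brass lantern base, 110 mm across flats, stepped, 36 mm high; loose bystander, origin at the centre of its underside.
- mallet: wooden mallet lying on the bench, head 50 mm thick and 85 mm wide, 270 mm long overall; loose bystander, origin at the centre of its underside; it lies along its own x, the striking head centred at x = +70 mm.
Things that resemble listed ones, but are neither listed nor needed, are in the scene too. There is more than one size of the shuttle; the one meant has the size given above.

How it is judged:
By the outcome, as a careful person would: the job done as asked, in the order asked, and still so for the second after the job is handed in, with the robot touching nothing.
It also fails if it takes over 35 s, if anything falls off the work surface, if the arm or the gripper's body presses on something with over 40 N, if the wrist force passes 120 N, or if a joint passes its speed limit or range.

## Robot

A 7-joint arm with a two-finger parallel gripper is mounted at the origin on the work surface. World frame = base frame: x ahead of the robot, y to its left, z up, the work surface at z = 0. Lengths are in m, angles in rad, forces in N, time in s.
With the tool pointing down it reaches from about 0.4 to 0.85 m from the base axis. Payload 10.4 kg.
Tool frame: the origin (TCP) lies between the finger pads; the fingertips stand r.nose_length ahead of it and the grasp point (between the pads) lies 6 mm ahead of it (r.nose_length is the distance from the TCP to the fingertips, in m); z points along the fingers, x is the direction in which the jaws open and shut, and the axes are right-handed (so a half turn about z gives the same grasp; the last joint's range is limited). The gripper opens to 87 mm and grips with 3 to 60 N. Pads are 19 mm wide; open, the fingers measure 117 mm over their backs; the gripper's body (75 mm by 190 mm) begins 51 mm behind the grasp point.
Start: joints at [-1.3, 0.332, -0.065, 1.46, 0.022, 1.35, -0.088], TCP at [0.181, 0.598, 0.214] pointing down, gripper open.
Joint ranges: [-2.6, 2.6], [-0.5, 2.12], [-1.47, 1.34], [0.16, 2.42], [-1.27, 4.41], [0.06, 2.06], [-2.6, 2.6]. Speed limits (rad/s): [2.22, 2.22, 2.79, 2.79, 3.14, 3.14, 3.14].

## Interface

Orientations are given as a unit quaternion [x, y, z, w].
In Python, from bench import r gives the robot as it stands. The module is installed in compiled form; this text tells all that it offers.
- The arm moves only by the shell command python3 -m creep 'ROWS' [OPENING] [FORCE]. ROWS is JSON, a list of rows, each an object of numbers: "x", "y", "z": the shift along the world's x, y, z in m; "spin": the turn about the world's z in degrees. In form: [{"x": .., "y": .., "z": .., "spin": ..}, ...]. A call has 1 to 12 rows; each row is the pose to reach, as a shift and turn from the pose commanded when the call began; what a row does not reach only later rows make up. A row lasts 1/8 s, in which the tool goes at most 62.5 mm and 10.7 degrees, less where a joint would pass 70% of its speed; a pose out of reach is approached as far as the arm can. A call with a gripper value outside its range is refused whole. OPENING is the finger opening in m, from 0 to 0.087, set as the call begins (- or left out, the last holds). The fingers move at their own pace and stop on an object; FORCE is the grip in N (left out, the last holds). Time passes only in rows, so rows that repeat a pose let the fingers close. It gives the time, the measured TCP pose, the force and the opening at its end, in the units of the state.
- r.read_state(): the state, without advancing time (a new reading comes with each control period).
- r.camera(name): name is "side" or "top"; returns a dict with "pixels" (420x560x3 uint8, blue, green, red), "z_map" (420x560 float32, m along the optical axis (not along the pixel's ray), 0 where there is no reading), "K" (3x3 intrinsics, pixels), "R" (3x3) and "t" (3): a world point X has camera coordinates R X + t. Camera axes: x right, y down, z forward; pixel columns grow to the right and rows downward; lengths in m; the calibration is good to about 2 mm. A picture is of the moment at which its call begins.
- r.close_job(): hands the job in, once; it reports no verdict.
The state is a dict: "time": time; "joint_positions": joint angles; "joint_vel": joint speeds; "joint_torque": joint torques, N m; "ee_pos": TCP position; "eef_rot": TCP orientation; "ft_force": force on the tool from outside, world axes, zero at the start; "torque": the same for the moment, N m; "width": finger opening in m.
Only numpy, scipy, OpenCV 4.12 (cv2) and the standard library are available. Lean on these libraries where they do the work, as an engineer would, in place of code of your own. Each camera call takes 0.05 s, during which the arm holds its last target. There are 200 camera calls.

## Working session

There is one attempt and no reset: what is moved stays moved. The work goes in short steps, Python scripts to look and compute and a shell command to move; the robot and the scene stay as the last step left them, time stands still between calls to the robot, and variables do not carry over. Pictures are saved under pics/ and viewed, about 8 in all and at most 12, crops included, and the job is handed in when it is done.

```bash
mkdir -p pics; cat > h.py <<'E'
import numpy as np,cv2
from bench import r
def ray(c,u,v,z):
    d=c["R"].T@np.linalg.inv(c["K"])@np.array([u,v,1.]); o=-c["R"].T@c["t"]
    return o+d*(z-o[2])/d[2]
def pt(c,u,v):
    z=c["z_map"][int(v),int(u)]; return c["R"].T@(np.linalg.inv(c["K"])@np.array([u,v,1.])*z-c["t"])
def cloud(c):
    v,u=np.mgrid[0:420,0:560]; z=c["z_map"]
    p=np.stack([u,v,np.ones_like(u)],-1)@np.linalg.inv(c["K"]).T*z[...,None]
    return (p-c["t"])@c["R"]
E
python3 - <<'E'
from h import *
s=r.read_state();print(s,r.nose_length)
for n in("top","side"):
    c=r.camera(n);cv2.imwrite(f"pics/{n}0.png",c["pixels"]);np.savez(f"{n}0.npz",**c);print(n,-c["R"].T@c["t"],c["R"][2])
E
```

```text
{'time': 0.0, 'joint_positions': array([-1.29959071,  0.33289543, -0.06469628,  1.46096452,  0.02165496,
        1.34987371, -0.08848989]), 'joint_vel': array([ 9.45075145e-04,  4.09629810e-04, -6.41265954e-06,  1.61789337e-03,
        4.93217431e-05,  6.78256377e-04,  2.90493170e-05]), 'joint_torque': array([-2.77716108e-04, -6.23253393e+01,  2.45054998e-02, -3.89904892e+01,
       -6.13077474e-02,  3.97579093e-02,  1.52288308e-04]), 'ee_pos': array([0.18090851, 0.59782523, 0.21282816]), 'eef_rot': array([ 8.02981241e-01,  5.96003864e-01, -5.41760457e-04,  4.77476524e-04]), 'ft_force': array([-0.03037693,  0.29049052,  0.51126164]), 'torque': array([ 0.0170464 , -0.02763599,  0.03591913]), 'width': 0.08688181589874341} 0.025
top [4.86893927e-01 4.16759936e-04 1.06149673e+00] [ 0.06492729 -0.00415784 -0.99788134]
side [0.30416219 0.63976797 0.67691624] [ 0.26332081 -0.72056073 -0.64144711]
```

View pics/top0.png

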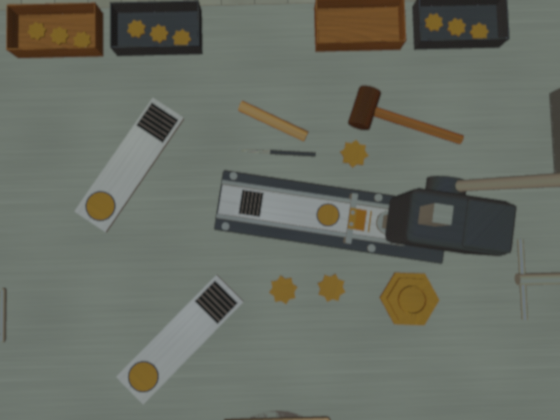

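View pics/side0.png

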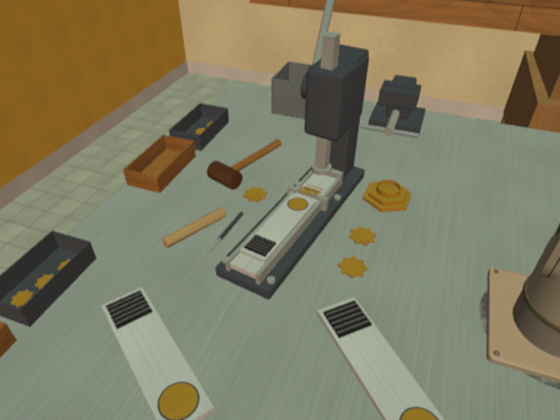

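The top view shows the press with the shuttle in its track. The pad is at about (251,203), the disc at (328,214) and the gate at about (352,218), with feed towards image right. The two loose plates at (130,165) and (180,340) are decoys, and the side view agrees. Next I'll measure.

```bash
python3 - <<'E'
from h import *
c=dict(np.load("top0.npz"));im=c["pixels"];P=cloud(c)
hsv=cv2.cvtColor(im,cv2.COLOR_BGR2HSV)
def blob(m,box):
    x0,y0,x1,y1=box;k=np.zeros(m.shape,np.uint8);k[y0:y1,x0:x1]=m[y0:y1,x0:x1]*255
    k=cv2.morphologyEx(k,cv2.MORPH_CLOSE,np.ones((5,5)))
    cs=cv2.findContours(k,0,2)[0];return max(cs,key=cv2.contourArea)
pad=blob(hsv[...,2]<90,(234,185,268,222));disc=blob((hsv[...,1]>120),(312,198,343,230))
def cen(k,z):
    M=cv2.moments(k);return ray(c,M['m10']/M['m00'],M['m01']/M['m00'],z)
p,d=cen(pad,.062),cen(disc,.058)
print("pad",p,"disc",d,"dist",np.linalg.norm((p-d)[:2]))
a=(d-p)[:2];print("yaw feed",np.degrees(np.arctan2(a[1],a[0])))
for n,k in(("pad",pad),("disc",disc)):
    R=cv2.minAreaRect(k);print(n,R);b=cv2.boxPoints(R);print([ray(c,*q,.06)[:2].round(4) for q in b])
# plate: bright unsaturated region
pl=blob((hsv[...,2]>150)&(hsv[...,1]<40)|(hsv[...,1]>120),(205,170,349,250))
R=cv2.minAreaRect(pl);print("plate",R,[ray(c,*q,.058)[:2].round(4) for q in cv2.boxPoints(R)])
# height profile along the axis
f=a/np.linalg.norm(a);n=np.array([-f[1],f[0]])
rel=P[...,:2]-p[:2];s=rel@f;t=rel@n
for lo in np.arange(-.06,.34,.01):
    m=(s>=lo)&(s<lo+.01)&(abs(t)<.02)&(c["z_map"]>0)
    print(round(lo,2),m.sum(),np.percentile(P[m][:,2],[10,50,90]).round(4) if m.any() else '',end=' | ')
print()
for lo in np.arange(-.08,.08,.004):
    m=(t>=lo)&(t<lo+.004)&(s>-.0)&(s<.12)
    print(round(lo,3),P[m][:,2].mean().round(4),im[m].mean().round(0),end=' | ')
x0=cv2.resize(im[160:270,205:405],None,fx=4,fy=4,interpolation=cv2.INTER_CUBIC);cv2.imwrite("pics/crop.png",x0)
E
```

```text
pad [0.56568932 0.04107422 0.062     ] disc [ 0.53843664 -0.1169054   0.058     ] dist 0.16031303215701054
yaw feed -99.78762490970605
pad ((250.5399932861328, 202.71998596191406), (20.7889404296875, 23.334524154663086), 8.130102157592773)
[array([0.5458, 0.0661]), array([0.5933, 0.0585]), array([0.5863, 0.0162]), array([0.5388, 0.024 ])]
disc ((327.5, 214.5), (19.0, 19.0), 90.0)
[array([ 0.5583, -0.0974]), array([ 0.5574, -0.1365]), array([ 0.5183, -0.1353]), array([ 0.5192, -0.0963])]
plate ((327.5, 214.5), (19.0, 19.0), 90.0) [array([ 0.5584, -0.0976]), array([ 0.5575, -0.1368]), array([ 0.5184, -0.1355]), array([ 0.5193, -0.0965])]
-0.06 94 [0.0479 0.0505 0.0528] | -0.05 91 [0.0481 0.0506 0.0533] | -0.04 89 [0.0477 0.0505 0.0532] | -0.03 89 [0.0563 0.0592 0.0629] | -0.02 95 [0.0603 0.0627 0.0646] | -0.01 97 [0.0601 0.0626 0.0651] | 0.0 93 [0.0609 0.0628 0.065 ] | 0.01 93 [0.0608 0.0628 0.0648] | 0.02 95 [0.0559 0.0587 0.0623] | 0.03 95 [0.0564 0.0586 0.0611] | 0.04 92 [0.056  0.0583 0.061 ] | 0.05 94 [0.056  0.0588 0.0609] | 0.06 95 [0.057  0.0589 0.0608] | 0.07 94 [0.0562 0.0587
[... 1010 characters left out ...]
.0286 55.0 | -0.052 0.0287 55.0 | -0.048 0.0287 55.0 | -0.044 0.0337 69.0 | -0.04 0.0544 105.0 | -0.036 0.0547 116.0 | -0.032 0.054 128.0 | -0.028 0.0589 140.0 | -0.024 0.0597 131.0 | -0.02 0.0592 128.0 | -0.016 0.0597 126.0 | -0.012 0.0596 127.0 | -0.008 0.0592 129.0 | -0.004 0.0597 127.0 | 0.0 0.0593 126.0 | 0.004 0.0595 128.0 | 0.008 0.0592 127.0 | 0.012 0.0593 126.0 | 0.016 0.0595 126.0 | 0.02 0.0592 130.0 | 0.024 0.0589 135.0 | 0.028 0.0542 124.0 | 0.032 0.0547 115.0 | 0.036 0.0543 109.0 | 0.04 0.0285 88.0 | 0.044 0.0287 62.0 | 0.048 0.0286 55.0 | 0.052 0.0287 55.0 | 0.056 0.0287 55.0 | 0.06 0.0274 62.0 | 0.064 0.0016 81.0 | 0.068 0.0006 102.0 | 0.072 0.0007 115.0 | 0.076 0.0006 115.0 |
```

View pics/crop.png

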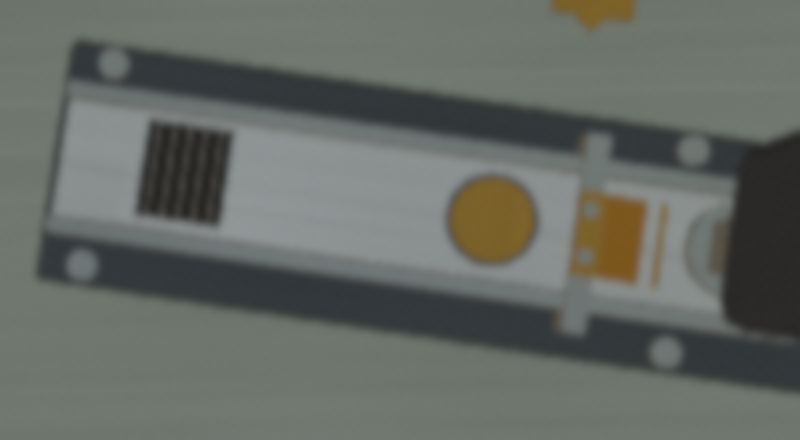

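The crop shows the shuttle's tail at the left, the pad at (185,173), the disc at (492,220) and the gate bar at (585,230). The nose is just short of the gate. I'll refine the track axis and gap, and make the approach with closed jaws across the track.

```bash
python3 - <<'E'
from h import *
c=dict(np.load("top0.npz"));P=cloud(c);hsv=cv2.cvtColor(c["pixels"],cv2.COLOR_BGR2HSV)
p=np.array([.56569,.04107]);ang=np.radians(-99.79)
for it in range(3):
    f=np.array([np.cos(ang),np.sin(ang)]);n=np.array([-f[1],f[0]])
    rel=P[...,:2]-p;s=rel@f;t=rel@n;C=[]
    for lo in np.arange(-.05,.18,.006):
        b=(s>=lo)&(s<lo+.006)&(abs(t)<.1)
        m=b&(P[...,2]>.02)&(P[...,2]<.07);k=b&(P[...,2]>.045)&(P[...,2]<.07)
        C.append((lo+.003,(np.percentile(t[m],1)+np.percentile(t[m],99))/2,(np.percentile(t[k],1)+np.percentile(t[k],99))/2))
    C=np.array(C);a=np.polyfit(C[:,0],C[:,1],1);b=np.polyfit(C[:,0],C[:,2],1)
    print(np.degrees(ang),"base",np.degrees(a[0]),a[1],"rails",np.degrees(b[0]),b[1]); ang+=np.arctan((a[0]+b[0])/2)
for lo in np.arange(.17,.22,.002):
    m=(s>=lo)&(s<lo+.002)&(abs(t)<.02); g=(s>=lo)&(s<lo+.002)&(abs(abs(t)-.036)<.004)
    print(round(lo,3),P[m][:,2].mean().round(4),P[g][:,2].mean().round(4),hsv[m].mean(0).round(0),end='|')
E
python3 -m creep '[{"x":0.385,"y":-0.557,"z":0},{"x":0.385,"y":-0.557,"z":0},{"x":0.385,"y":-0.557,"z":0},{"x":0.385,"y":-0.557,"z":0},{"x":0.385,"y":-0.557,"z":0},{"x":0.385,"y":-0.557,"z":0},{"x":0.385,"y":-0.557,"z":0},{"x":0.385,"y":-0.557,"z":0},{"x":0.385,"y":-0.557,"z":0},{"x":0.385,"y":-0.557,"z":0},{"x":0.385,"y":-0.557,"z":0},{"x":0.385,"y":-0.557,"z":0}]' 0 40
python3 -c "from bench import r;print(r.read_state()['joint_positions'])"
```

```text
-99.79000000000002 base -0.08630355307502469 -0.0011175153777536594 rails -0.01970441478698611 -0.001085677048891022
-99.84300396881078 base -0.03231756153994619 -0.0011179549249571642 rails 0.03220446707634626 -0.001085703605511029
-99.84306051604258 base -0.03226086720396938 -0.0011179552399596501 rails 0.0322609237893397 -0.0010857036736146351
0.17 0.0596 0.055 [ 21. 154. 120.]|0.172 0.0595 0.0539 [ 23. 135. 120.]|0.174 0.0591 0.0555 [ 22. 132. 119.]|0.176 0.0596 0.0552 [ 30. 108. 120.]|0.178 0.059 0.0553 [ 37.  93. 119.]|0.18 0.0595 0.0546 [ 47.  45. 119.]|0.182 0.059 0.0553 [ 61.  12. 125.]|0.184 0.059 0.0553 [ 84.   9. 136.]|0.186 0.0588 0.0545 [ 87.  10. 143.]|0.188 0.0594 0.0536 [ 88.  10. 144.]|0.19 0.0513 0.0553 [ 87.  10. 144.]|0.192 0.0507 0.0552 [ 87.  10. 144.]|0.194 0.0511 0.0548 [ 87.  10. 144.]|0.196 0.0513 0.0548 [ 87.  10. 144.]|0.198 0.0507 0.0544 [ 85.  10. 143.]|0.2 0.0507 0.0563 [ 64.   7. 137.]|0.202 0.0567 0.0593 [ 23.  48. 122.]|0.204 0.0629 0.0611 [ 20. 106. 118.]|0.206 0.0634 0.062 [ 22. 106. 118.]|0.208 0.0641 0.0608 [ 25.  95. 118.]|0.21 0.0643 0.0608 [ 21. 104. 118.]|0.212 0.0628 0.0607 [ 20. 134. 120.]|0.214 0.0627 0.0583 [ 20. 157. 121.]|0.216 0.0626 0.0538 [ 19. 171. 122.]|0.218 0.0615 0.0548 [ 19. 184. 122.]|[-1.29958975  0.3328262  -0.06471103  1.46079831  0.02156142  1.34992156
 -0.08846621]invalid input at $[0]: expected keys x, y, z, spin
```

```bash

python3 -m creep '[{"x":0.385,"y":-0.557,"z":0,"spin":0},{"x":0.385,"y":-0.557,"z":0,"spin":0},{"x":0.385,"y":-0.557,"z":0,"spin":0},{"x":0.385,"y":-0.557,"z":0,"spin":0},{"x":0.385,"y":-0.557,"z":0,"spin":0},{"x":0.385,"y":-0.557,"z":0,"spin":0},{"x":0.385,"y":-0.557,"z":0,"spin":0},{"x":0.385,"y":-0.557,"z":0,"spin":0},{"x":0.385,"y":-0.557,"z":0,"spin":0},{"x":0.385,"y":-0.557,"z":0,"spin":0},{"x":0.385,"y":-0.557,"z":0,"spin":0},{"x":0.385,"y":-0.557,"z":0,"spin":0}]' 0 40
python3 -c "from bench import r;print(r.read_state()['joint_positions'])"
```

```text
time: 1.6
ee_pos: [0.567, 0.0365, 0.2132]
eef_rot: [0.805, 0.593, -0.001, 0.001]
ft_force: [-0.4, -0.2, 0.7]
width: 0.0006
[-0.54732633  0.2126486   0.46722233  1.63940432 -0.09619736  1.31336897
  1.20568794]
```

```bash

python3 -m creep '[{"x":-0.001,"y":0.004,"z":-0.02,"spin":-83},{"x":-0.001,"y":0.004,"z":-0.05,"spin":-83},{"x":-0.001,"y":0.004,"z":-0.08,"spin":-83},{"x":-0.001,"y":0.004,"z":-0.1,"spin":-83},{"x":-0.001,"y":0.004,"z":-0.11,"spin":-83},{"x":-0.001,"y":0.004,"z":-0.11,"spin":-83},{"x":-0.001,"y":0.004,"z":-0.11,"spin":-83},{"x":-0.001,"y":0.004,"z":-0.11,"spin":-83},{"x":-0.001,"y":0.004,"z":-0.11,"spin":-83},{"x":-0.001,"y":0.004,"z":-0.11,"spin":-83}]'
python3 - <<'E'
from h import *
s=r.read_state();print(s['joint_positions'],s['ee_pos'],s['ft_force'])
from scipy.spatial.transform import Rotation as R
print(R.from_quat(s['eef_rot']).as_matrix()[:,0])
c=r.camera("side");cv2.imwrite("pics/s1.png",cv2.resize(c["pixels"][140:340,180:440],None,fx=3,fy=3))
E
```

```text
time: 2.85
ee_pos: [0.5647, 0.0458, 0.1035]
eef_rot: [0.996, -0.084, -0.0, -0.0]
ft_force: [-1.0, -0.2, 0.8]
width: 0.0003
[-0.70315135  0.33424137  0.64884378  1.78205793 -0.22453159  1.10018848
 -0.14599022] [0.56470931 0.04583879 0.10354918] [-0.98358109 -0.1813082   0.79990399]
[ 9.85965952e-01 -1.66946268e-01 -2.90441843e-04]
```

View pics/s1.png

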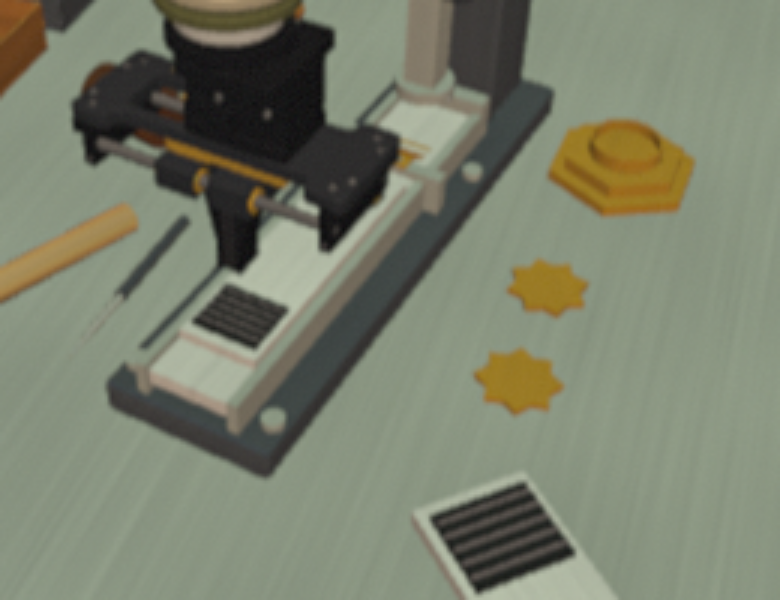

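The fingers are above the plate, with tips at crop (238,265). The pad is clear below at (240,315). I'll check the offset by projection.

```bash
python3 - <<'E'
from h import *
c=dict(np.load("side0.npz"))
def pr(X):
    q=c["K"]@(c["R"]@np.array(X)+c["t"]);q=q[:2]/q[2];return q,(q-[180,140])*3
print(pr([.5647,.0458,.0785]),pr([.5657,.0411,.062]))
k=np.array([[240,315]])/3+[180,140];print(ray(c,*k[0],.062))
hs=cv2.cvtColor(c["pixels"],cv2.COLOR_BGR2HSV)
E
```

```text
(array([259.87131096, 239.80899724]), array([239.61393289, 299.42699171])) (array([260.50770277, 244.20500932]), array([241.52310831, 312.61502797]))
[0.56577525 0.04362485 0.062     ]
```

```bash
python3 - <<'E'
from h import *
c=r.camera("side");P=cloud(c);print(r.read_state()['ee_pos'])
hs=cv2.cvtColor(c["pixels"],cv2.COLOR_BGR2HSV)
for v in range(206,250,3): print(v,[ (P[v,u].round(3).tolist(),int(hs[v,u,2])) for u in (256,260)])
t=r.camera("top");Q=cloud(t);cv2.imwrite("pics/t1.png",cv2.resize(t["pixels"][150:270,190:400],None,fx=3.6,fy=3.6))
E
```

```text
[0.56484619 0.0455313  0.10364708]
206 [([0.553, 0.085, 0.197], 37), ([0.544, 0.087, 0.201], 38)]
209 [([0.552, 0.087, 0.192], 39), ([0.544, 0.087, 0.194], 35)]
212 [([0.567, 0.054, 0.156], 36), ([0.557, 0.058, 0.162], 31)]
215 [([0.567, 0.054, 0.149], 34), ([0.557, 0.058, 0.154], 28)]
218 [([0.568, 0.053, 0.14], 34), ([0.557, 0.059, 0.148], 27)]
221 [([0.568, 0.053, 0.133], 37), ([0.558, 0.057, 0.138], 23)]
224 [([0.568, 0.053, 0.125], 36), ([0.558, 0.058, 0.132], 18)]
227 [([0.569, 0.052, 0.116], 33), ([0.559, 0.056, 0.122], 19)]
230 [([0.595, -0.004, 0.054], 138), ([0.559, 0.056, 0.115], 77)]
233 [([0.589, 0.009, 0.059], 179), ([0.581, 0.006, 0.058], 188)]
236 [([0.584, 0.021, 0.061], 65), ([0.575, 0.021, 0.064], 116)]
239 [([0.58, 0.03, 0.062], 71), ([0.573, 0.026, 0.061], 49)]
242 [([0.576, 0.039, 0.063], 64), ([0.569, 0.037, 0.063], 58)]
245 [([0.573, 0.047, 0.063], 64), ([0.565, 0.045, 0.064], 63)]
248 [([0.57, 0.055, 0.063], 54), ([0.563, 0.05, 0.061], 68)]
```

View pics/t1.png

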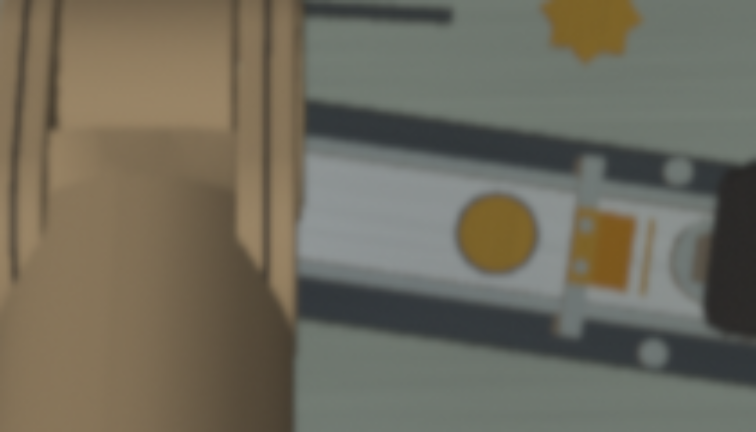

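The top view is blocked by the arm, but the nose and gate are still visible. Depth puts the visible finger bottoms near z≈0.113, whereas the state implies 0.079. I'll descend a little and compare before making contact.

```bash
cat > fing.py <<'E'
from h import *
s=r.read_state();c=r.camera("side");P=cloud(c);hs=cv2.cvtColor(c["pixels"],cv2.COLOR_BGR2HSV)
e=s['ee_pos'];print(e,s['ft_force'])
m=(abs(P[...,0]-e[0])<.03)&(abs(P[...,1]-e[1])<.03)&(P[...,2]>.068)&(P[...,2]<e[2]+.06)
q=P[m];print(m.sum(),"z min/pcts",np.percentile(q[:,2],[0,2,10,50]))
for a in (0,.015,.03):
    k=q[(q[:,2]>q[:,2].min()+a)&(q[:,2]<q[:,2].min()+a+.015)]
    if len(k):print(a,len(k),k.min(0).round(4),k.max(0).round(4))
E
python3 -m creep '[{"x":0.001,"y":-0.005,"z":-0.007,"spin":-0.8},{"x":0.001,"y":-0.005,"z":-0.011,"spin":-0.8},{"x":0.001,"y":-0.005,"z":-0.011,"spin":-0.8}]'
python3 fing.py
```

```text
time: 3.38
ee_pos: [0.5657, 0.0401, 0.0921]
eef_rot: [0.996, -0.093, -0.0, 0.0]
ft_force: [-0.0, 0.3, -0.8]
width: 0.0002
[0.56566908 0.04005885 0.09212936] [-0.03956228  0.32734299 -0.76186635]
263 z min/pcts [0.10121202 0.10283487 0.10682106 0.12700594]
0 78 [0.556  0.0317 0.102 ] [0.5778 0.0526 0.1162]
0.015 77 [0.5549 0.0322 0.1163] [0.5791 0.0541 0.131 ]
0.03 90 [0.5521 0.0328 0.1313] [0.5836 0.0541 0.1462]
```

```bash

python3 -m creep '[{"x":0,"y":0,"z":-0.002,"spin":0},{"x":0,"y":0,"z":-0.004,"spin":0},{"x":0,"y":0,"z":-0.006,"spin":0},{"x":0,"y":0,"z":-0.008,"spin":0},{"x":0,"y":0,"z":-0.008,"spin":0}]'
python3 fing.py
```

```text
time: 4.05
ee_pos: [0.5659, 0.0402, 0.0845]
eef_rot: [0.996, -0.093, -0.0, 0.0]
ft_force: [-0.3, -0.1, 0.0]
width: 0.0006
[0.56589424 0.04024094 0.08451711] [-0.31038621 -0.05285758  0.02654914]
258 z min/pcts [0.09366539 0.09494809 0.09947075 0.11871694]
0 75 [0.5557 0.0302 0.094 ] [0.5782 0.0533 0.1086]
0.015 78 [0.5556 0.0296 0.1087] [0.5788 0.0537 0.1236]
0.03 88 [0.552  0.0327 0.1238] [0.5812 0.0532 0.1386]
```

There is no contact where the state predicted it, so vision is right: the tips are about 8 mm above the reported TCP. I'll keep descending under force guard.

```bash

python3 -m creep '[{"x":0,"y":0,"z":-0.008,"spin":0},{"x":0,"y":0,"z":-0.015,"spin":0},{"x":0,"y":0,"z":-0.020,"spin":0},{"x":0,"y":0,"z":-0.024,"spin":0},{"x":0,"y":0,"z":-0.024,"spin":0}]'
python3 fing.py
```

```text
time: 4.72
ee_pos: [0.5658, 0.0402, 0.0604]
eef_rot: [0.996, -0.093, -0.0, 0.0]
ft_force: [0.6, 0.6, 0.5]
width: 0.0006
[0.56582839 0.04016427 0.06036715] [0.55658662 0.60725935 0.45749183]
226 z min/pcts [0.06970192 0.07127423 0.07503137 0.09318365]
0 70 [0.5562 0.0317 0.0698] [0.5793 0.0528 0.0845]
0.015 70 [0.5551 0.0315 0.0855] [0.5786 0.0531 0.0995]
0.03 77 [0.5532 0.033  0.0998] [0.5823 0.0549 0.1136]
```

```bash

python3 -m creep '[{"x":0,"y":0,"z":-0.002,"spin":0},{"x":0,"y":0,"z":-0.004,"spin":0},{"x":0,"y":0,"z":-0.006,"spin":0},{"x":0,"y":0,"z":-0.006,"spin":0}]'
python3 - <<'E'
from h import *
c=r.camera("side");cv2.imwrite("pics/s2.png",cv2.resize(c["pixels"][140:300,190:400],None,fx=3.7,fy=3.7))
E
```

```text
time: 5.28
ee_pos: [0.5659, 0.0402, 0.0545]
eef_rot: [0.996, -0.093, -0.0, 0.0]
ft_force: [-0.8, -0.3, -0.5]
width: 0.0005
```

View pics/s2.png

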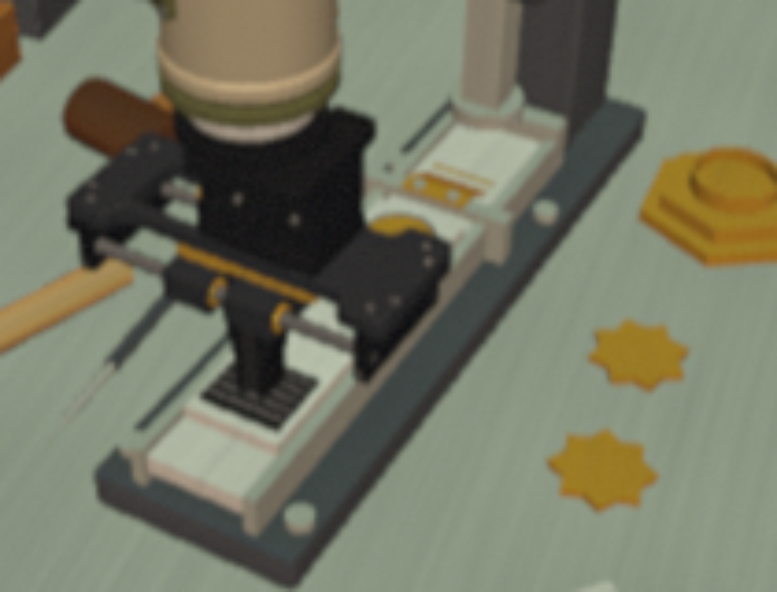

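The tips at (262,390) sit over the middle of the pad, just above it. I'll press gently.

```bash

python3 -m creep '[{"x":0,"y":0,"z":-0.002,"spin":0},{"x":0,"y":0,"z":-0.004,"spin":0},{"x":0,"y":0,"z":-0.004,"spin":0}]'
python3 fing.py | head -1
```

```text
time: 5.7
ee_pos: [0.5664, 0.0402, 0.0511]
eef_rot: [0.996, -0.093, 0.0, -0.0]
ft_force: [-0.7, -0.2, 6.5]
width: 0.0005
[0.56638459 0.04024177 0.05109148] [-0.72163899 -0.18955752  6.54385116]
```

```bash

python3 -m creep '[{"x":0,"y":0,"z":-0.002,"spin":0},{"x":0,"y":0,"z":-0.004,"spin":0},{"x":0,"y":0,"z":-0.004,"spin":0}]'
python3 fing.py | head -1
```

```text
time: 6.12
ee_pos: [0.5668, 0.0402, 0.0476]
eef_rot: [0.996, -0.093, 0.001, -0.0]
ft_force: [-1.8, 0.5, 11.0]
width: 0.0002
[0.56676168 0.04024594 0.04756732] [-1.82600484  0.50988808 11.03262311]
```

```bash

python3 -m creep '[{"x":0,"y":0,"z":-0.0015,"spin":0},{"x":0,"y":0,"z":-0.003,"spin":0},{"x":0,"y":0,"z":-0.003,"spin":0}]'
python3 fing.py | head -1
```

```text
time: 6.55
ee_pos: [0.5676, 0.0403, 0.0455]
eef_rot: [0.996, -0.093, 0.002, -0.001]
ft_force: [-3.0, 0.5, 16.3]
width: 0.0005
[0.56759696 0.04026906 0.04548589] [-2.96217068  0.4613897  16.31078629]
```

The bed is at its hard stop with 16 N on it. Now I'll slide along the feed.

```bash

python3 -m creep '[{"x":-0.0009,"y":-0.005,"z":0,"spin":0},{"x":-0.0017,"y":-0.010,"z":0,"spin":0},{"x":-0.0026,"y":-0.015,"z":0,"spin":0},{"x":-0.0034,"y":-0.020,"z":0,"spin":0},{"x":-0.0043,"y":-0.025,"z":0,"spin":0},{"x":-0.0051,"y":-0.030,"z":0,"spin":0},{"x":-0.006,"y":-0.035,"z":0,"spin":0},{"x":-0.0068,"y":-0.040,"z":0,"spin":0},{"x":-0.0068,"y":-0.040,"z":0,"spin":0}]'
python3 - <<'E'
from h import *
s=r.read_state();print(s['ee_pos'],s['ft_force'])
c=r.camera("side");cv2.imwrite("pics/s3.png",cv2.resize(c["pixels"][140:300,190:400],None,fx=3.7,fy=3.7))
E
```

```text
time: 7.72
ee_pos: [0.5608, 0.0004, 0.0455]
eef_rot: [0.996, -0.093, 0.002, -0.001]
ft_force: [-2.4, 1.4, 15.5]
width: 0.0005
[5.60815224e-01 4.21688399e-04 4.55094407e-02] [-2.42487244  1.41801962 15.54110414]
```

View pics/s3.png

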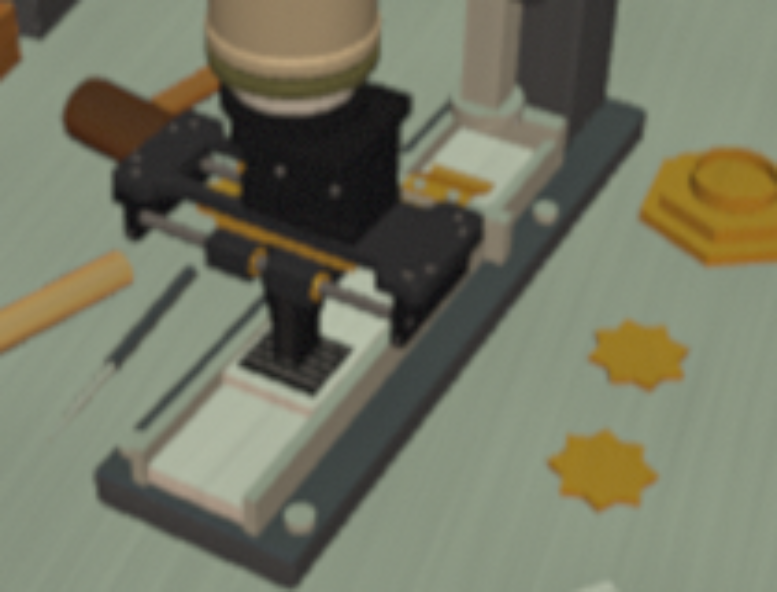

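The shuttle moved with the fingertips, with its pad now at about (297,360). The nose has passed under the gate and is lifting the leaf. I'll continue.

```bash

python3 -m creep '[{"x":-0.001,"y":-0.006,"z":0,"spin":0},{"x":-0.0021,"y":-0.012,"z":0,"spin":0},{"x":-0.0031,"y":-0.018,"z":0,"spin":0},{"x":-0.0041,"y":-0.024,"z":0,"spin":0},{"x":-0.0051,"y":-0.030,"z":0,"spin":0},{"x":-0.0062,"y":-0.036,"z":0,"spin":0},{"x":-0.0072,"y":-0.042,"z":0,"spin":0},{"x":-0.0082,"y":-0.048,"z":0,"spin":0},{"x":-0.0094,"y":-0.054,"z":0,"spin":0},{"x":-0.0104,"y":-0.060,"z":0,"spin":0},{"x":-0.0104,"y":-0.060,"z":0,"spin":0}]'
python3 -m creep '[{"x":-0.0005,"y":-0.003,"z":0,"spin":0},{"x":-0.001,"y":-0.006,"z":0,"spin":0},{"x":-0.0014,"y":-0.008,"z":0,"spin":0},{"x":-0.0019,"y":-0.011,"z":0,"spin":0},{"x":-0.0019,"y":-0.011,"z":0,"spin":0}]'
python3 -m creep '[{"x":-0.0003,"y":-0.0015,"z":0,"spin":0},{"x":-0.0005,"y":-0.003,"z":0,"spin":0},{"x":-0.0005,"y":-0.003,"z":0,"spin":0}]'
```

```text
time: 9.15
ee_pos: [0.5504, -0.0596, 0.0455]
eef_rot: [0.996, -0.093, 0.002, -0.001]
ft_force: [-2.1, 2.2, 17.5]
width: 0.0005
time: 9.78
ee_pos: [0.5486, -0.07, 0.0455]
eef_rot: [0.996, -0.092, 0.002, -0.001]
ft_force: [-2.9, 4.3, 17.7]
width: 0.0006
time: 10.15
ee_pos: [0.5481, -0.0727, 0.0455]
eef_rot: [0.996, -0.092, 0.002, -0.001]
ft_force: [-2.3, 4.7, 18.1]
width: 0.0006
```

```bash

python3 -m creep '[{"x":-0.0003,"y":-0.002,"z":0,"spin":0},{"x":-0.0003,"y":-0.002,"z":0,"spin":0}]'
python3 -m creep '[{"x":-0.0003,"y":-0.002,"z":0,"spin":0},{"x":-0.0003,"y":-0.002,"z":0,"spin":0}]'
python3 - <<'E'
from h import *
s=r.read_state();print(s['ee_pos'],s['ft_force'])
c=r.camera("side");np.savez("s4.npz",**c);cv2.imwrite("pics/s4.png",cv2.resize(c["pixels"][130:280,220:420],None,fx=4,fy=4,interpolation=2))
E
```

```text
time: 10.4
ee_pos: [0.5478, -0.0747, 0.0455]
eef_rot: [0.996, -0.092, 0.002, -0.001]
ft_force: [-2.6, 4.4, 18.2]
width: 0.0006
time: 10.65
ee_pos: [0.5475, -0.0762, 0.0455]
eef_rot: [0.996, -0.092, 0.001, -0.001]
ft_force: [-2.9, 6.4, 18.7]
width: 0.0004
[ 0.54749417 -0.07623034  0.04549618] [-2.87036034  6.43186919 18.65527414]
```

View pics/s4.png

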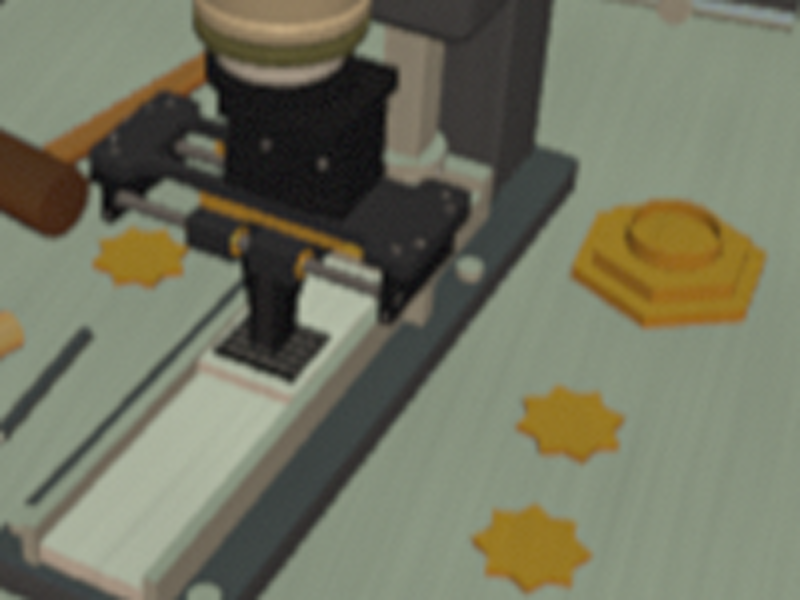

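The shuttle is nearly home, with the pad at about (270,345), and the drag has begun to rise. I'll push on until the stop shows clearly in the force.

```bash

python3 -m creep '[{"x":-0.0003,"y":-0.002,"z":0,"spin":0},{"x":-0.0003,"y":-0.002,"z":0,"spin":0}]'
python3 -m creep '[{"x":-0.0003,"y":-0.002,"z":0,"spin":0},{"x":-0.0003,"y":-0.002,"z":0,"spin":0},{"x":-0.0003,"y":-0.002,"z":0,"spin":0}]'
```

```text
time: 10.95
ee_pos: [0.5475, -0.0763, 0.0455]
eef_rot: [0.996, -0.091, 0.001, -0.002]
ft_force: [-2.3, 11.2, 19.2]
width: 0.0006
time: 11.32
ee_pos: [0.5474, -0.0763, 0.0455]
eef_rot: [0.996, -0.091, 0.001, -0.003]
ft_force: [-2.2, 16.9, 19.5]
width: 0.0004
```

Stalled at the stop with 17 N forward force and no slip. I'll ease the horizontal load while keeping a small forward bias, then lift straight up.

```bash

python3 -m creep '[{"x":0.0003,"y":0.0015,"z":0,"spin":0},{"x":0.0005,"y":0.003,"z":0,"spin":0},{"x":0.0005,"y":0.003,"z":0,"spin":0}]'
python3 -m creep '[{"x":0,"y":0,"z":0.003,"spin":0},{"x":0,"y":0,"z":0.006,"spin":0},{"x":0,"y":0,"z":0.009,"spin":0},{"x":0,"y":0,"z":0.014,"spin":0},{"x":0,"y":0,"z":0.03,"spin":0},{"x":0,"y":0,"z":0.06,"spin":0},{"x":0,"y":0,"z":0.10,"spin":0},{"x":0,"y":0.04,"z":0.13,"spin":0},{"x":0,"y":0.09,"z":0.15,"spin":0},{"x":0,"y":0.15,"z":0.15,"spin":0},{"x":0,"y":0.20,"z":0.15,"spin":0},{"x":0,"y":0.25,"z":0.15,"spin":0}]'
python3 -m creep '[{"x":-0.05,"y":0.05,"z":0,"spin":0},{"x":-0.08,"y":0.10,"z":0,"spin":0},{"x":-0.12,"y":0.14,"z":0,"spin":0},{"x":-0.16,"y":0.18,"z":0,"spin":0},{"x":-0.16,"y":0.18,"z":0,"spin":0}]'
python3 - <<'E'
from h import *
c=r.camera("top");np.savez("t5.npz",**c);cv2.imwrite("pics/t5.png",c["pixels"])
P=cloud(c);a=np.radians(-99.84);f=np.array([np.cos(a),np.sin(a)]);n=np.array([-f[1],f[0]])
rel=P[...,:2]-[.56569,.04107];s=rel@f;t=rel@n
for lo in np.arange(.08,.20,.004):
    m=(s>=lo)&(s<lo+.004)&(abs(t)<.018);print(round(lo,3),P[m][:,2].mean().round(4),end='|')
hs=cv2.cvtColor(c["pixels"],cv2.COLOR_BGR2HSV)
m=(hs[...,2]<90)&(s>.08)&(s<.16)&(abs(t+.001)<.027)
k=cv2.morphologyEx(m.astype(np.uint8),cv2.MORPH_CLOSE,np.ones((5,5)));M=cv2.moments(k,True);q=ray(c,M['m10']/M['m00'],M['m01']/M['m00'],.057)
print("\npad",q,"moved",(q[:2]-[.56569,.04107])@f,(q[:2]-[.56569,.04107])@n)
E
```

```text
time: 11.7
ee_pos: [0.5475, -0.0762, 0.0455]
eef_rot: [0.996, -0.092, 0.001, -0.002]
ft_force: [-2.8, 8.5, 19.5]
width: 0.0006
time: 13.2
ee_pos: [0.5456, 0.1727, 0.1949]
eef_rot: [0.996, -0.093, 0.001, -0.0]
ft_force: [1.3, 0.4, -0.7]
width: 0.0003
time: 13.82
ee_pos: [0.3823, 0.3547, 0.1945]
eef_rot: [0.996, -0.089, -0.0, -0.001]
ft_force: [0.9, -0.1, 0.5]
width: 0.0007
0.08 0.046|0.084 0.0458|0.088 0.0538|0.092 0.0535|0.096 0.0576|0.1 0.0573|0.104 0.0574|0.108 0.0577|0.112 0.058|0.116 0.0579|0.12 0.0579|0.124 0.0576|0.128 0.0575|0.132 0.0575|0.136 0.0576|0.14 0.054|0.144 0.0532|0.148 0.0535|0.152 0.0538|0.156 0.0536|0.16 0.0535|0.164 0.0533|0.168 0.0538|0.172 0.0532|0.176 0.0539|0.18 0.0543|0.184 0.0537|0.188 0.0537|0.192 0.0537|0.196 0.054|
pad [ 0.54700545 -0.07524825  0.057     ] moved 0.11780021345973182 0.0014688116773024385
```

View pics/t5.png

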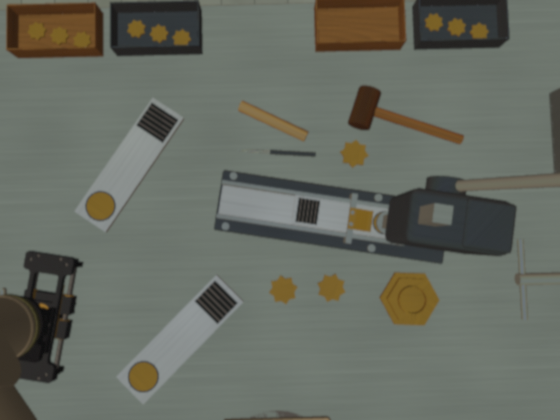

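The pad is now at (308,211), 117.8 mm further along and 85 mm behind the gate mouth, which is where it should be when home. The plate top is at about 53 mm, clamped under the gate. The bystanders haven't moved and the arm is clear.

```bash
python3 -c "from bench import r;print(r.close_job(),r.read_state()['time'])"
```

```text
the job is handed in; nothing more can be done
the job is handed in; nothing more can be done
```

The shuttle is home against the stop below the ram, and I handed the job in. I pressed it down on the thumb pad with closed fingertips until the bed bottomed out (about 16–19 N), then slid it about 118 mm under the gate and leaf. I then lifted straight off and moved the arm clear at 13.8 s.

**Last checks:**
- **At the stop:** it stalled against the stop with 17 N forward force and no sign of slipping on the pad.
- **After release:** the top camera shows the pad moved 117.8 mm, against about 117 mm expected. It sits 85 mm behind the gate mouth, where it should be when home. The plate top is at about 53 mm, clamped under the gate. The nose itself was hidden under the press head, so its contact with the stop is inferred from the force and these measurements.
- **Surroundings:** by eye, the stars, tools and lantern base look unmoved. The wrist force readings taken between moves never exceeded about 26 N.

**One disagreement:** the fingertips touched about 33 mm lower than the reported TCP height and `r.nose_length` implied. The side camera's depth showed the same offset, so I found contact by force instead of relying on the stated geometry.

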